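# Line up the coffee cups against the rail with a straightedge

### The arm

A 6-joint arm with a two-finger parallel gripper is mounted at the origin on the work surface. World frame = base frame: x ahead of the robot, y to its left, z up, the work surface at z = 0. Lengths are in mm, angles in rad, forces in N, time in s.
With the tool pointing down it reaches from about 350 to 850 mm from the base axis. Payload 8.1 kg.
Tool frame: the origin (TCP) lies midway between the tips of the shut fingers; the grasp point (between the pads) lies 19 mm behind it; z points along the fingers, y is the line along which they close (so a half turn about z gives the same grasp; the last joint's range is limited). The gripper opens to 85 mm and grips with 20 to 120 N. Pads are 22 mm wide; open, the fingers measure 114 mm over their backs; the gripper's body (76 mm by 85 mm) begins 54 mm behind the grasp point. The pads swing forward as they close: fully open they stand 13 mm farther back than shut.
Start: joints at [1.131, 0.13, 1.488, -0, 1.523, -0.085], TCP at [208.421, 562.642, 231.292] pointing down, gripper open.
Joint ranges: [-2.96, 2.96], [-0.89, 2.26], [0.02, 2.5], [-1.34, 4.48], [0, 2.73], [-2.66, 2.66]. Speed limits (rad/s): [2.39, 2.39, 2.79, 3.14, 3.14, 3.14].

### API

Orientations are given as a rotation vector (axis times angle).
In Python, from rig import robot, viewer, ticket gives the robot as it stands. The module is installed in compiled form; this text tells all that it offers.
- The arm moves only by the shell command python3 -m crank 'ROWS' [OPENING] [FORCE]. ROWS is JSON, a list of rows, each an object with "delta_pos": the shift along the tool's x, y, z in units of 40 mm (1.0 is 40 mm), a list of three; "yaw": the turn about the tool's z in units of 5 degrees (1.0 is 5 degrees). In form: [{"delta_pos": [tx, ty, tz], "yaw": yaw}, ...]. A call has 1 to 20 rows; each row is the pose to reach, as a shift and turn from the pose commanded when the call began, along the tool's axes at that moment; what a row does not reach only later rows make up. A row lasts 1/12 s, in which the tool goes at most 41.7 mm and 7.16 degrees, less where a joint would pass 70% of its speed; a pose out of reach is approached as far as the arm can. A call with a gripper value outside its range is refused whole. OPENING is the closure, from 0 (fully open) to 1 (shut), set as the call begins (- or left out, the last holds). The fingers move at their own pace and stop on an object; FORCE is the grip in N (left out, the last holds). Time passes only in rows, so rows that repeat a pose let the fingers close. It gives the time, the measured TCP pose, the force and the opening at its end, in the units of the state.
- robot.sense(): the state, without advancing time (a new reading comes with each control period).
- viewer.snapshot(name): name is "side" or "top" or "wrist"; returns (picture, depth): 400x640x3 uint8, blue, green, red; 400x640 float32, mm along the optical axis (not along the pixel's ray), 0 where there is no reading.
- viewer.camera_params(name): a dict with "fx", "fy", "cx", "cy" (pixels), "world_to_cam" (4x4, takes a point from world to camera coordinates). Camera axes: x right, y down, z forward; pixel columns grow to the right and rows downward; lengths in mm; the calibration is good to about 2 mm. A picture is of the moment at which its call begins: read the wrist's pose just before it. camera_params takes no time and is no camera call; for the wrist camera it gives the pose at the moment of the call.
- ticket.sign_off(): hands the job in, once; it reports no verdict.
The state is a dict: "time_s": time; "joints": joint angles; "joint_velocities": joint speeds; "joint_torque": joint torques, N m; "ee_pos": TCP position; "tcp_rot": TCP orientation; "ft_force": force on the tool from outside, world axes, zero at the start; "moment": the same for the moment, N m; "opening": finger opening in mm.
Only numpy, scipy, OpenCV 4.12 (cv2) and the standard library are available. Lean on these libraries where they do the work, as an engineer would, in place of code of your own. Each camera call takes 0.05 s, during which the arm holds its last target. There are 200 camera calls.

### The job

Pick up the metal straightedge by its handle and use its long edge to push all four little cups on the coffee stand back until they stand in one straight row, touching the rubber-faced rail; then press the whole row against the rail with about 10 N for half a second (a firm but gentle press, never over 20 N), so that they are truly home for pouring. Touch the cups only with the straightedge, keep them upright, leave everything else where it is, and finally set the straightedge down flat on the table again where you took it from and let go.

Things in the scene. Friction and masses are not known exactly. Their poses are not given: they have to be found in the camera images.
- stand: Low cream coffee stand, fixed, 420 mm wide (y) and from -170 to +140 mm in x; origin at table height, x towards the rail. Level dark deck 60 mm above the table, with side lips 8 mm high at y = +-200 mm and no front lip. A loose white sugar jar (diameter 50, 55 mm high) stands near the deck's front edge, about 240 mm in front of the rail.
- rail: Wooden back rail fixed on the stand, with a black rubber face 360 mm long and 32 mm high towards the robot; rigid, it gives under 1 mm. Origin: middle of the foot of the rubber face, on the deck. x points away from the cups (the pushing direction, square to the face), y runs along the rail, z up. Sliding all four cups over the deck takes about 2 to 4 N.
- ruler_handle (a point): Point in the upright wooden handle (22 mm in x, 44 mm in y, top 104 mm up) of the straightedge, 78 mm above its underside. The strip: flat aluminium, 54 mm (x) by 300 mm (y), 14 mm thick, standing flat on the table beside the stand. The handle is clamped midway along it but up to 15 mm off its middle line in x, differently each time, so an edge is 12 to 42 mm from this point; the clamp does not slip.
- cup1_mid (a point): Centre, half-way up, of a small white handleless cup, empty, outer diameter 56 mm, 50 mm high, straight-sided above a foot chamfered over the lowest 7 mm (foot diameter 44); first, at the rail's -y end of the loose row on the deck (its yaw means nothing). Mass 0.05 to 0.08 kg, free to slide.
- cup2_mid (a point): Centre, half-way up, of a small white handleless cup, empty, outer diameter 56 mm, 50 mm high, straight-sided above a foot chamfered over the lowest 7 mm (foot diameter 44); second of the loose row on the deck (its yaw means nothing). Mass 0.05 to 0.08 kg, free to slide.
- cup3_mid (a point): Centre, half-way up, of a small white handleless cup, empty, outer diameter 56 mm, 50 mm high, straight-sided above a foot chamfered over the lowest 7 mm (foot diameter 44); third of the loose row on the deck (its yaw means nothing). Mass 0.05 to 0.08 kg, free to slide.
- cup4_mid (a point): Centre, half-way up, of a small white handleless cup, empty, outer diameter 56 mm, 50 mm high, straight-sided above a foot chamfered over the lowest 7 mm (foot diameter 44); fourth, at the rail's +y end of the loose row on the deck (its yaw means nothing). Mass 0.05 to 0.08 kg, free to slide.
There are look-alikes about, which are no part of the job. Leave any purple look-alike of the part that bears cup4_mid alone. What is shaped like the part that bears cup2_mid but turquoise is not meant.

How it is judged (in metres and radians):
On the way, in this order (a step that is already met when the one before it is completed fails the run):
1. the straightedge is lifted off the table (height (world z) of ruler_handle above 0.11 m), for 0.2 s.
2. all four cups stand within 2.5 mm of the rail while the row is pressed on it with more than 3 N by the straightedge lying along it (x of each of cup1_mid, cup2_mid, cup3_mid, cup4_mid in the frame of rail above -0.0305 m and angle between the y axis of ruler_handle and the y axis of rail, either way round below 0.1 rad and contact force between rail and anything else above 3 N and (contact force between ruler and cup1 above 1 N or contact force between ruler and cup2 above 1 N or contact force between ruler and cup3 above 1 N or contact force between ruler and cup4 above 1 N)), for 0.25 s.
At the end, for the whole second after the job is handed in: All four cups stand upright and still on the deck, each within 2.5 mm of touching the rail's face and within 170 mm of its middle; the straightedge lies flat on the table within 60 mm of where it was at the start, released (x of cup1_mid in the frame of rail between -0.0305 and -0.0255 m and x of cup2_mid in the frame of rail between -0.0305 and -0.0255 m and x of cup3_mid in the frame of rail between -0.0305 and -0.0255 m and x of cup4_mid in the frame of rail between -0.0305 and -0.0255 m and y of cup1_mid in the frame of rail between -0.17 and 0.17 m and y of cup2_mid in the frame of rail between -0.17 and 0.17 m and y of cup3_mid in the frame of rail between -0.17 and 0.17 m and y of cup4_mid in the frame of rail between -0.17 and 0.17 m and z of cup1_mid in the frame of rail between 0.02 and 0.03 m and z of cup2_mid in the frame of rail between 0.02 and 0.03 m and z of cup3_mid in the frame of rail between 0.02 and 0.03 m and z of cup4_mid in the frame of rail between 0.02 and 0.03 m and angle between each of cup1_mid, cup2_mid, cup3_mid, cup4_mid's own z axis and vertical below 0.08 rad and linear speed of each of cup1, cup2, cup3, cup4 below 0.01 m/s and height (world z) of ruler_handle between 0.072 and 0.084 m and angle between ruler_handle's own z axis and vertical below 0.06 rad and distance of ruler_handle from where it was at the start of the episode below 0.06 m).
It fails at once if a cup is pressed by the straightedge, or the rail is pressed in all, with more than 20 N (contact force between ruler and cup1 above 20 N or contact force between ruler and cup2 above 20 N or contact force between ruler and cup3 above 20 N or contact force between ruler and cup4 above 20 N or contact force between rail and anything else above 20 N).
It fails at once if the robot itself touches a cup (contact force between any of the fingers, the arm and cup1 above 0.3 N or contact force between any of the fingers, the arm and cup2 above 0.3 N or contact force between any of the fingers, the arm and cup3 above 0.3 N or contact force between any of the fingers, the arm and cup4 above 0.3 N).
It fails at once if a cup is tipped (angle between any of cup1_mid, cup2_mid, cup3_mid, cup4_mid's own z axis and vertical above 0.35 rad).
It fails at once if the sugar jar, coffee pot, or another thing standing about is shifted by more than 25 mm (distance of any of sugar, coffee_pot, beans, flask, tin_mug, pink_bowl, spice from where it was at the start of the episode above 0.025 m).
It also fails if it takes over 72 s, if anything falls off the work surface, if the arm or the gripper's body presses on something with over 40 N, if the wrist force passes 120 N, or if a joint passes its speed limit or range.

## Working session

There is one attempt and no reset: what is moved stays moved. The work goes in short steps, Python scripts to look and compute and a shell command to move; the robot and the scene stay as the last step left them, time stands still between calls to the robot, and variables do not carry over. Pictures are saved under pics/ and viewed, on a budget of 10 in all, crops included, one or two more only if the job needs it, and the job is handed in when it is done.

```bash
mkdir -p pics; cat > h.py <<'E'
import numpy as np, cv2
from rig import robot, viewer, ticket
def snap(n, f=None):
    p=viewer.camera_params(n); im,d=viewer.snapshot(n)
    if f: cv2.imwrite('pics/'+f,im)
    np.savez('last_'+n+'.npz',im=im,d=d,T=p['world_to_cam'],k=[p['fx'],p['fy'],p['cx'],p['cy']])
    return im,d,cloud(d,p)
def cloud(d,p):
    v,u=np.mgrid[0:400,0:640]; T=np.linalg.inv(np.array(p['world_to_cam']))
    P=np.stack([(u-p['cx'])/p['fx']*d,(v-p['cy'])/p['fy']*d,d],-1)
    W=P@T[:3,:3].T+T[:3,3]; W[d<=0]=np.nan
    return W
E
python3 - <<'E'
from h import *
print(robot.sense())
a,_,_=snap('top','top1.png'); b,_,_=snap('side','side1.png')
E
```

```text
{'time_s': 0.0, 'joints': array([ 1.13055594e+00,  1.31174585e-01,  1.48928673e+00,  1.30691710e-05,
        1.52299812e+00, -8.53783521e-02]), 'joint_velocities': array([-0.00113304, -0.00100815,  0.00081857,  0.00051905, -0.00121565,
       -0.00149214]), 'joint_torque': array([-3.34514072e-03, -5.69383335e+01, -5.00571477e+01, -4.63594879e-04,
        1.43153826e-02,  1.65097696e-07]), 'ee_pos': array([208.20258066, 562.12875488, 230.23232426]), 'tcp_rot': array([-5.54408771e-01, -3.09177961e+00,  2.82587917e-03]), 'ft_force': array([-0.26267558, -0.02137012, -0.14828037]), 'moment': array([-0.01905559,  0.02675999,  0.04229999]), 'opening': 85.47690244267433}
```

View pics/top1.png

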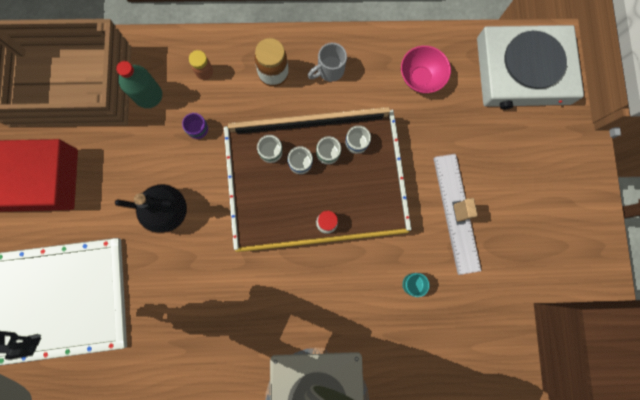

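View pics/side1.png

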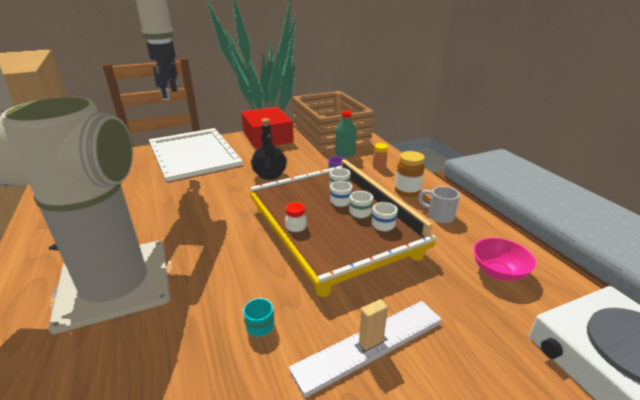

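The top view shows the rail at the far side (230–390, 125–112), four cups at (270,149), (300,160), (329,150) and (358,139), and the sugar jar at (327,222). The strip is at (457,213), with its handle offset to the right at (465,210). The purple and turquoise look-alikes are off the stand.

```bash
python3 - <<'E'
from h import *
z=np.load('last_top.npz'); k=z['k']; p=dict(fx=k[0],fy=k[1],cx=k[2],cy=k[3],world_to_cam=z['T'])
W=cloud(z['d'],p); im=z['im']; np.set_printoptions(precision=1,suppress=True)
print('cam',np.linalg.inv(z['T'])[:3,3])
def box(u0,u1,v0,v1): return W[v0:v1,u0:u1].reshape(-1,3)
P=box(425,490,145,280); P=P[np.isfinite(P).all(1)]
s=P[(P[:,2]>8)&(P[:,2]<22)]; hd=P[P[:,2]>95]
for n,q in(('strip',s),('handle',hd)):
    r=cv2.minAreaRect(q[:,:2].astype(np.float32)); print(n,len(q),q[:,2].mean(),r,np.round(cv2.boxPoints(r),1).tolist())
D=box(215,415,95,255); D=D[np.isfinite(D).all(1)]
dk=D[abs(D[:,2]-60)<4]; print('deck z',np.median(dk[:,2]),cv2.minAreaRect(dk[:,:2].astype(np.float32)))
for i,(u,v) in enumerate([(270,149),(300,160),(329,150),(358,139),(327,222)]):
    q=box(u-20,u+20,v-20,v+20); q=q[np.isfinite(q).all(1)]; 
    top=q[(q[:,2]>104)&(q[:,2]<116.5)]
    c,r=cv2.minEnclosingCircle(top[:,:2].astype(np.float32)); print(i,len(top),top[:,2].max(),c,r)
# rail: top plate points, highest along the back
r=box(220,400,100,140); r=r[np.isfinite(r).all(1)]; print(np.histogram(r[:,2],bins=range(50,130,5)))
for u in range(235,390,25):
    print(u,[(v,)+tuple(np.round(W[v,u]).astype(int)) for v in range(108,134,2) if np.isfinite(W[v,u,0])])
E
```

```text
cam [ 299.7   12.6 1125.9]
strip 2376 14.449008155682163 ((438.58172607421875, -365.6285705566406), (299.9631042480469, 57.55179977416992), 7.450000762939453) [[286.1000061035156, -356.5], [293.6000061035156, -413.6000061035156], [591.0, -374.70001220703125], [583.5999755859375, -317.6000061035156]]
handle 194 103.5560942590503 ((438.4491882324219, -368.0296630859375), (43.6612663269043, 22.45282554626465), 5.844572067260742) [[415.6000061035156, -359.1000061035156], [417.8999938964844, -381.3999938964844], [461.29998779296875, -377.0], [459.0, -354.6000061035156]]
deck z 60.57906030622087 ((522.212890625, -11.451126098632812), (302.76416015625, 419.50787353515625), 4.521417140960693)
0 132 114.45930611275003 (582.6945190429688, 81.15485382080078) 44.262123107910156
1 148 114.95017259605231 (584.050537109375, 23.280935287475586) 49.14738845825195
2 153 114.97079055694292 (584.9306640625, -43.6693229675293) 60.76332092285156
3 136 116.07344053101826 (599.37060546875, -99.45497131347656) 46.03230285644531
4 228 116.46866121881237 (415.8496398925781, -34.77724075317383) 22.3857536315917
[... 4169 characters left out ...]
23), np.int64(78))]
385 [(108, np.int64(687), np.int64(-184), np.int64(98)), (110, np.int64(683), np.int64(-184), np.int64(94)), (112, np.int64(678), np.int64(-184), np.int64(95)), (114, np.int64(678), np.int64(-186), np.int64(81)), (116, np.int64(678), np.int64(-189), np.int64(67)), (118, np.int64(675), np.int64(-190), np.int64(60)), (120, np.int64(668), np.int64(-189), np.int64(64)), (122, np.int64(665), np.int64(-189), np.int64(59)), (124, np.int64(659), np.int64(-189), np.int64(59)), (126, np.int64(654), np.int64(-188), np.int64(61)), (128, np.int64(649), np.int64(-188), np.int64(60)), (130, np.int64(642), np.int64(-187), np.int64(65)), (132, np.int64(638), np.int64(-187), np.int64(61))]
```

```bash
cat >> h.py <<'E'
def rot(t): return np.array([[np.cos(t),-np.sin(t)],[np.sin(t),np.cos(t)]])
def go(x,y,z,ya):
    """deltas (units) from current measured pose to world x,y,z with tool-y at angle ya deg"""
    from scipy.spatial.transform import Rotation as R
    s=robot.sense(); M=R.from_rotvec(s['tcp_rot']).as_matrix()
    d=M.T@(np.array([x,y,z])-s['ee_pos'])/40
    cur=np.degrees(np.arctan2(M[1,1],M[0,1])); yw=-(((ya-cur)+180)%360-180)/5
    print('pos',s['ee_pos'].round(1),'toolY',round(cur,2),'delta',d.round(3),'yaw',round(yw,3),'F',s['ft_force'].round(2),'t',s['time_s'],'op',round(s['opening'],1))
E
python3 - <<'E'
from h import *
from scipy.optimize import least_squares
z=np.load('last_top.npz'); k=z['k']; p=dict(fx=k[0],fy=k[1],cx=k[2],cy=k[3],world_to_cam=z['T'])
W=cloud(z['d'],p); np.set_printoptions(precision=1,suppress=True)
D=W[100:140,222:400].reshape(-1,3); D=D[np.isfinite(D).all(1)]
f=D[(D[:,2]>66)&(D[:,2]<86)&(D[:,0]>632)]
c=np.polyfit(f[:,1],f[:,0],1)
for _ in range(5):
    r=f[:,0]-np.polyval(c,f[:,1]); f=f[abs(r)<5]; c=np.polyfit(f[:,1],f[:,0],1)
print('rail',c,len(f),np.degrees(np.arctan(c[0])),r.std())
t=-np.arctan(c[0]); 
# mid rail in y: deck lips y centre
lips=W[110:250,215:415].reshape(-1,3); lips=lips[np.isfinite(lips).all(1)&(lips[:,2]>50)&(lips[:,2]<75)]
q=lips[:,:2]@rot(t); print('rail frame extents', np.percentile(q[:,1],[.3,99.7]), np.percentile(q[:,0],[.3,99.7]))
ym=np.percentile(q[:,1],[.3,99.7]).mean(); x0=(np.array([np.polyval(c,0),0])@rot(t))[0]; print('origin in rot frame',x0,ym,'world',rot(t)@[x0,ym])
allq=W[100:240,230:400].reshape(-1,3); allq=allq[np.isfinite(allq).all(1)]
for g in [(270,149),(300,160),(329,150),(358,139),(327,222)]:
    u,v=g; T=np.linalg.inv(z['T']); d=T[:3,:3]@[(u-k[2])/k[0],(v-k[3])/k[1],1]; C=T[:3,3]+d*(108-T[2,3])/d[2]
    m=(np.hypot(*(allq[:,:2]-C[:2]).T)<38)&(allq[:,2]>75)&(allq[:,2]<114)
    s=allq[m]; R=25 if u==327 else 28
    # outer rim: high points fit
    h=s[s[:,2]>103]; o=least_squares(lambda a:np.hypot(*(h[:,:2]-a).T)-R+2,C[:2],loss='soft_l1').x
    print(g,'ray',C,'fit',o,len(h),'railframe',o@rot(t)-[x0,ym])
E
```

```text
rail [ -0.1 655. ] 303 -4.163747349346841 1.5053860266032648
rail frame extents [-259.2  157.9] [369.2 661.1]
origin in rot frame 653.3071394217432 -50.658110141553166 world [655.3  -3.1]
(270, 149) ray [587.6  93.1 108. ] fit [591.9  95.4] 118 railframe [-56.1 102.8]
(300, 160) ray [559.6  23.7 108. ] fit [562.4  24.4] 117 railframe [-90.6  34.1]
(329, 150) ray [582.2 -44.6 108. ] fit [585.6 -43. ] 119 railframe [-72.4 -34.8]
(358, 139) ray [ 607.4 -113.8  108. ] fit [ 610.5 -114. ] 117 railframe [ -52.7 -107.4]
(327, 222) ray [413.1 -34.5 108. ] fit [409.2 -44.5] 70 railframe [-248.4  -23.4]
```

```bash
python3 -c "
from h import *
go(450,50,260,-5); go(438,-368,200,-82.5)"
```

```text
pos [208.2 562.2 230.3] toolY 69.67 delta [-10.117  -9.908  -0.727] yaw 14.935 F [ 0.25  0.33 -0.74] t 0.1 op 85.5
pos [208.2 562.2 230.3] toolY 69.67 delta [-13.466 -19.809   0.79 ] yaw 30.435 F [ 0.25  0.33 -0.74] t 0.1 op 85.5
```

```bash
python3 -m crank '[{"delta_pos":[-1,-1,-0.4],"yaw":1},{"delta_pos":[-2,-2,-0.7],"yaw":2},{"delta_pos":[-4,-4,-0.7],"yaw":6},{"delta_pos":[-6,-6,-0.7],"yaw":9},{"delta_pos":[-8,-8,-0.7],"yaw":12},{"delta_pos":[-10.1,-9.9,-0.7],"yaw":15},{"delta_pos":[-10.1,-9.9,-0.7],"yaw":15},{"delta_pos":[-10.1,-9.9,-0.7],"yaw":15},{"delta_pos":[-10.1,-9.9,-0.7],"yaw":15},{"delta_pos":[-10.1,-9.9,-0.7],"yaw":15},{"delta_pos":[-10.1,-9.9,-0.7],"yaw":15},{"delta_pos":[-10.1,-9.9,-0.7],"yaw":15},{"delta_pos":[-10.1,-9.9,-0.7],"yaw":15},{"delta_pos":[-10.1,-9.9,-0.7],"yaw":15},{"delta_pos":[-10.1,-9.9,-0.7],"yaw":15},{"delta_pos":[-10.1,-9.9,-0.7],"yaw":15}]' 0; python3 -c "
from h import *
go(438,-368,200,-82.5)"
```

```text
time_s: 1.43
ee_pos: [449.7, 49.6, 258.8]
tcp_rot: [-2.325, -2.111, 0.001]
ft_force: [-0.1, -0.2, 0.9]
opening: 85.2
pos [449.7  49.6 258.8] toolY -5.53 delta [-10.419   0.716   1.468] yaw 15.394 F [-0.14 -0.19  0.89] t 1.4333 op 85.2
```

```bash
python3 -m crank '[{"delta_pos":[-1,0.1,0.1],"yaw":1.5},{"delta_pos":[-3,0.2,0.4],"yaw":4},{"delta_pos":[-5,0.3,0.7],"yaw":7},{"delta_pos":[-7,0.5,1],"yaw":10},{"delta_pos":[-9,0.6,1.3],"yaw":13},{"delta_pos":[-10.4,0.7,1.45],"yaw":15.4},{"delta_pos":[-10.4,0.7,1.45],"yaw":15.4},{"delta_pos":[-10.4,0.7,1.45],"yaw":15.4},{"delta_pos":[-10.4,0.7,1.45],"yaw":15.4},{"delta_pos":[-10.4,0.7,1.45],"yaw":15.4},{"delta_pos":[-10.4,0.7,1.45],"yaw":15.4},{"delta_pos":[-10.4,0.7,1.45],"yaw":15.4},{"delta_pos":[-10.4,0.7,1.45],"yaw":15.4},{"delta_pos":[-10.4,0.7,1.45],"yaw":15.4},{"delta_pos":[-10.4,0.7,1.45],"yaw":15.4},{"delta_pos":[-10.4,0.7,1.45],"yaw":15.4}]' 0; python3 - <<'E'
from h import *
np.set_printoptions(precision=1,suppress=True)
go(438,-368,59,-82.5)
im,d,W=snap('wrist','w1.png')
P=W.reshape(-1,3); P=P[np.isfinite(P).all(1)]; P=P[(abs(P[:,0]-438)<170)&(abs(P[:,1]+366)<70)]
for n,q in(('strip',P[abs(P[:,2]-14)<6]),('handle',P[(P[:,2]>98)&(P[:,2]<110)])):
    if len(q): print(n,len(q),cv2.minAreaRect(q[:,:2].astype(np.float32)),q[:,2].mean())
E
```

```text
time_s: 2.77
ee_pos: [439.6, -364.5, 201.9]
tcp_rot: [3.134, 0.216, 0.001]
ft_force: [-0.2, 0.6, -0.6]
opening: 85.9
pos [ 439.6 -364.5  201.9] toolY -82.12 delta [-0.1  0.1  3.6] yaw 0.075 F [-0.2  0.6 -0.6] t 2.7667 op 85.9
strip 14840 ((437.4796142578125, -365.00933837890625), (299.1559143066406, 54.22441864013672), 7.439149379730225) 13.358087885097614
handle 1664 ((439.334228515625, -367.87908935546875), (43.202239990234375, 21.572349548339844), 7.311566352844238) 102.90964308560443
```

View pics/w1.png

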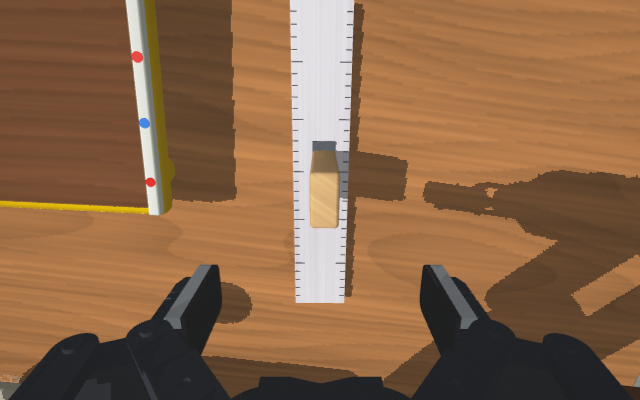

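The wrist view shows the handle at (324,195), the strip centred at about (322,150), and the fingers straddling it evenly. The measurements agree with the top view. The front edge will be about 24 mm from the handle centre.

```bash
python3 -m crank '[{"delta_pos":[-0.05,0.08,0.8],"yaw":0.08},{"delta_pos":[-0.05,0.08,1.6],"yaw":0.08},{"delta_pos":[-0.05,0.08,2.4],"yaw":0.08},{"delta_pos":[-0.05,0.08,3.1],"yaw":0.08},{"delta_pos":[-0.05,0.08,3.6],"yaw":0.08},{"delta_pos":[-0.05,0.08,3.75],"yaw":0.08},{"delta_pos":[-0.05,0.08,3.75],"yaw":0.08},{"delta_pos":[-0.05,0.08,3.75],"yaw":0.08}]' 0; python3 -c "
from h import *
go(439.3,-367.9,52,-82.56)"
```

```text
time_s: 3.48
ee_pos: [438.0, -369.4, 52.4]
tcp_rot: [3.134, 0.2, 0.001]
ft_force: [-0.3, -0.9, -0.3]
opening: 85.1
pos [ 438.  -369.4   52.4] toolY -82.69 delta [ 0.038 -0.034  0.01 ] yaw -0.025 F [-0.32 -0.9  -0.27] t 3.4833 op 85.1
```

```bash
python3 -m crank '[{"delta_pos":[0,0,0],"yaw":0},{"delta_pos":[0,0,0],"yaw":0},{"delta_pos":[0,0,0],"yaw":0},{"delta_pos":[0,0,0],"yaw":0},{"delta_pos":[0,0,0],"yaw":0},{"delta_pos":[0,0,0],"yaw":0},{"delta_pos":[0,0,0],"yaw":0},{"delta_pos":[0,0,0],"yaw":0},{"delta_pos":[0,0,0],"yaw":0},{"delta_pos":[0,0,0],"yaw":0}]' 1 110;  python3 -c "
from h import *
go(439.3,-367.9,222,-82.56)"
```

```text
time_s: 4.32
ee_pos: [437.6, -369.6, 51.8]
tcp_rot: [3.135, 0.199, 0.001]
ft_force: [-1.1, 1.0, 5.6]
opening: 20.8
pos [ 437.6 -369.6   51.8] toolY -82.73 delta [ 0.049 -0.034 -4.255] yaw -0.034 F [-1.14  1.03  5.6 ] t 4.3167 op 20.8
```

```bash
python3 -m crank '[{"delta_pos":[0,0,-0.1],"yaw":0},{"delta_pos":[0,0,-0.4],"yaw":0},{"delta_pos":[0,0,-1],"yaw":0},{"delta_pos":[0,0,-1.7],"yaw":0},{"delta_pos":[0,0,-2.4],"yaw":0},{"delta_pos":[0,0,-3.1],"yaw":0},{"delta_pos":[0,0,-3.8],"yaw":0},{"delta_pos":[0,0,-4.25],"yaw":0},{"delta_pos":[0,0,-4.25],"yaw":0},{"delta_pos":[0,0,-4.25],"yaw":0}]';  python3 -c "
from h import *
go(489,-17.6,222,4.3)"
```

```text
time_s: 5.15
ee_pos: [437.8, -369.7, 222.4]
tcp_rot: [3.133, 0.199, 0.002]
ft_force: [0.2, 1.3, -3.1]
opening: 20.9
pos [ 437.8 -369.7  222.4] toolY -82.73 delta [ 2.384e+00 -8.569e+00 -2.000e-03] yaw -17.405 F [ 0.24  1.28 -3.08] t 5.15 op 20.9
```

```bash
python3 -m crank '[{"delta_pos":[0.05,-0.2,0],"yaw":-0.4},{"delta_pos":[0.2,-0.7,0],"yaw":-1.4},{"delta_pos":[0.4,-1.3,0],"yaw":-2.6},{"delta_pos":[0.55,-2,0],"yaw":-4},{"delta_pos":[0.75,-2.7,0],"yaw":-5.4},{"delta_pos":[0.95,-3.4,0],"yaw":-6.8},{"delta_pos":[1.15,-4.1,0],"yaw":-8.2},{"delta_pos":[1.35,-4.8,0],"yaw":-9.6},{"delta_pos":[1.55,-5.5,0],"yaw":-11},{"delta_pos":[1.75,-6.2,0],"yaw":-12.4},{"delta_pos":[1.9,-6.9,0],"yaw":-13.8},{"delta_pos":[2.1,-7.5,0],"yaw":-15.2},{"delta_pos":[2.25,-8.1,0],"yaw":-16.4},{"delta_pos":[2.35,-8.4,0],"yaw":-17.1},{"delta_pos":[2.38,-8.57,0],"yaw":-17.4},{"delta_pos":[2.38,-8.57,0],"yaw":-17.4},{"delta_pos":[2.38,-8.57,0],"yaw":-17.4},{"delta_pos":[2.38,-8.57,0],"yaw":-17.4}]';  python3 - <<'E'
from h import *
go(489,-17.6,124,4.3)
np.set_printoptions(precision=1,suppress=True)
im,d,W=snap('top','top2.png')
im,d,W=snap('wrist','w2.png')
P=W.reshape(-1,3); P=P[np.isfinite(P).all(1)]
q=P[(P[:,2]>165)&(P[:,2]<205)&(abs(P[:,1]+15)<170)&(abs(P[:,0]-489)<60)]
c=np.linalg.lstsq(np.c_[q[:,:2]-[489,-17],np.ones(len(q))],q[:,2],rcond=None)[0]
r=abs(np.c_[q[:,:2]-[489,-17],np.ones(len(q))]@c-q[:,2]);q=q[r<5]
c=np.linalg.lstsq(np.c_[q[:,:2]-[489,-17],np.ones(len(q))],q[:,2],rcond=None)[0]
print('plane slopes,z',c[:2]*100,c[2],len(q),cv2.minAreaRect(q[:,:2].astype(np.float32)))
E
```

```text
time_s: 6.65
ee_pos: [487.9, -17.9, 220.5]
tcp_rot: [-2.139, -2.3, 0.002]
ft_force: [0.1, -0.7, -2.6]
opening: 21.1
pos [487.9 -17.9 220.5] toolY 4.17 delta [0.005 0.032 2.413] yaw -0.026 F [ 0.15 -0.7  -2.61] t 6.65 op 21.1
plane slopes,z [-0.8 -0.2] 182.584871123224 24242 ((484.68524169921875, -11.889976501464844), (54.35226821899414, 220.81631469726562), 4.252285957336426)
```

View pics/w2.png

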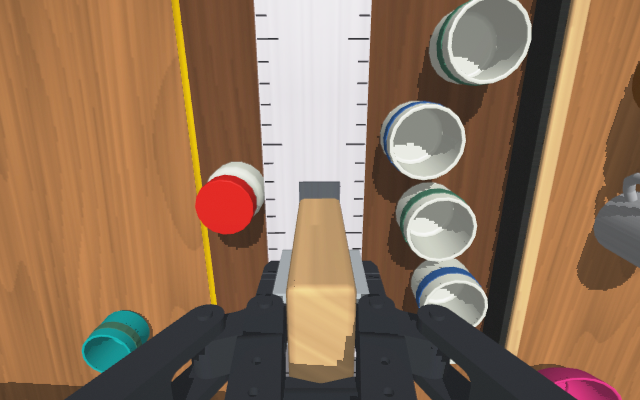

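The wrist view shows the strip level, centred between the jar at (240,195) and the cups at (420–490, 40–300), with the rail at (530,200). I'll refine the rail and cup positions from this depth image.

```bash
python3 - <<'E'
from h import *
z=np.load('last_wrist.npz'); k=z['k']; p=dict(fx=k[0],fy=k[1],cx=k[2],cy=k[3],world_to_cam=z['T'])
P=cloud(z['d'],p).reshape(-1,3); P=P[np.isfinite(P).all(1)]
f=P[(P[:,2]>66)&(P[:,2]<86)&(P[:,0]>635)&(P[:,0]<700)&(abs(P[:,1])<170)]
c=np.polyfit(f[:,1],f[:,0],1)
for _ in range(6):
    r=f[:,0]-np.polyval(c,f[:,1]); f=f[abs(r)<4]; c=np.polyfit(f[:,1],f[:,0],1)
t=-np.arctan(c[0]); print('rail x0',c[1],'deg',np.degrees(t),len(f),np.ptp(f[:,1]))
x0=(np.array([c[1],0])@rot(t))[0]
q=P[:,:2]@rot(t); xr=q[:,0]-x0; z_=P[:,2]
m=(z_>72)&(z_<112)&(xr<-24)&(xr>-150); print('cup front',np.percentile(xr[m],[.1,.5,1]))
m=(z_>66)&(z_<118)&(xr<-190)&(xr>-300)&(abs(q[:,1]+60)<70); print('jar',np.percentile(xr[m],[1,99,99.8]),m.sum())
go(489,-17.6,124,4.3)
E
```

```text
rail x0 655.7814897223565 deg 4.815225601924779 4649 302.20545685323594
cup front [-118.40131005 -117.61412697 -117.2268669 ]
jar [-261.51197842 -217.65199935 -216.8962837 ] 3717
pos [488.2 -18.1 221. ] toolY 4.15 delta [0.011 0.022 2.425] yaw -0.03 F [-0.15  0.29 -3.4 ] t 6.75 op 20.9
```

```bash
python3 -m crank '[{"delta_pos":[0,0,0.3],"yaw":-0.1},{"delta_pos":[0,0,0.8],"yaw":-0.1},{"delta_pos":[0,0,1.3],"yaw":-0.1},{"delta_pos":[0,0,1.7],"yaw":-0.1},{"delta_pos":[0,0,2.1],"yaw":-0.1},{"delta_pos":[0,0,2.3],"yaw":-0.1},{"delta_pos":[0,0,2.4],"yaw":-0.1},{"delta_pos":[0,0,2.4],"yaw":-0.1},{"delta_pos":[0,0,2.4],"yaw":-0.1}]';  python3 - <<'E'
from h import *
go(489,-17.6,124,4.6)
np.set_printoptions(precision=1,suppress=True)
snap('side','s2.png')
im,d,W=snap('wrist')
P=W.reshape(-1,3); P=P[np.isfinite(P).all(1)]
q=P[(P[:,2]>78)&(P[:,2]<95)&(abs(P[:,1]+15)<170)&(abs(P[:,0]-486)<40)]
c=np.linalg.lstsq(np.c_[q[:,:2]-[489,-17],np.ones(len(q))],q[:,2],rcond=None)[0]
print('strip top',c,cv2.minAreaRect(q[:,:2].astype(np.float32)))
dk=P[(abs(P[:,2]-60)<6)&(P[:,0]>440)&(P[:,0]<600)]; print('deck',np.median(dk[:,2]))
E
```

```text
time_s: 7.5
ee_pos: [488.7, -17.4, 125.8]
tcp_rot: [2.127, 2.311, 0.001]
ft_force: [-0.9, 0.2, -2.7]
opening: 20.8
pos [488.7 -17.4 125.8] toolY 4.76 delta [-0.005  0.006  0.045] yaw 0.031 F [-0.86  0.22 -2.65] t 7.5 op 20.8
strip top [-0.  -0.  88.1] ((485.708984375, -11.14019775390625), (54.37938690185547, 220.9237823486328), 4.7789764404296875)
deck 59.52541403015411
```

View pics/s2.png

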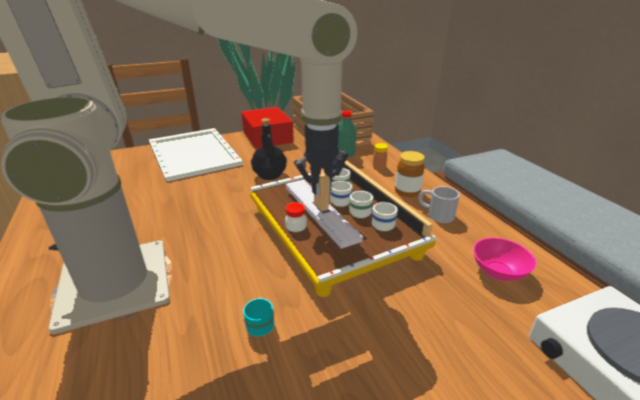

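The strip (top at z=88, so its underside is 14 mm above the deck) is between the jar and the cups, clear of both. Now a slow push.

```bash
python3 -m crank '[{"delta_pos":[0,0.1,0],"yaw":0},{"delta_pos":[0,0.25,0],"yaw":0},{"delta_pos":[0,0.4,0],"yaw":0},{"delta_pos":[0,0.5,0],"yaw":0},{"delta_pos":[0,0.58,0],"yaw":0},{"delta_pos":[0,0.66,0],"yaw":0},{"delta_pos":[0,0.74,0],"yaw":0},{"delta_pos":[0,0.82,0],"yaw":0},{"delta_pos":[0,0.9,0],"yaw":0},{"delta_pos":[0,0.98,0],"yaw":0},{"delta_pos":[0,1.06,0],"yaw":0},{"delta_pos":[0,1.14,0],"yaw":0},{"delta_pos":[0,1.22,0],"yaw":0},{"delta_pos":[0,1.3,0],"yaw":0},{"delta_pos":[0,1.38,0],"yaw":0},{"delta_pos":[0,1.46,0],"yaw":0},{"delta_pos":[0,1.54,0],"yaw":0},{"delta_pos":[0,1.6,0],"yaw":0},{"delta_pos":[0,1.6,0],"yaw":0}]';  python3 - <<'E'
from h import *
go(489,-17.6,124,4.6)
snap('wrist','w3.png')
E
```

```text
time_s: 9.18
ee_pos: [552.6, -11.8, 125.3]
tcp_rot: [2.127, 2.312, 0.0]
ft_force: [0.1, 0.3, -3.3]
opening: 21.0
pos [552.6 -11.8 125.3] toolY 4.77 delta [-0.011 -1.597  0.032] yaw 0.035 F [ 0.07  0.35 -3.31] t 9.1833 op 21.0
```

View pics/w3.png

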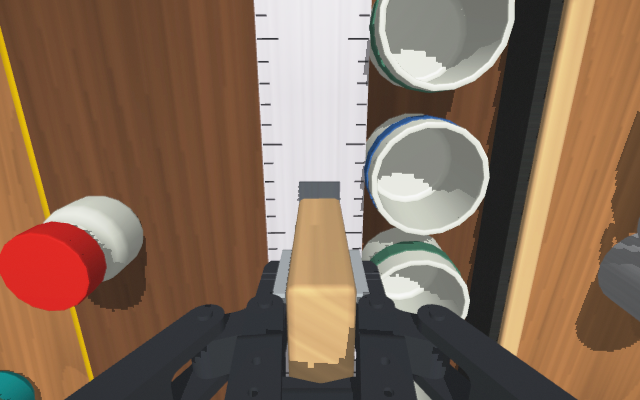

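The cups at (440,40), (428,175) and (415,285) ride along the strip's edge, upright, with about 24 mm to the rail.

```bash
python3 -m crank '[{"delta_pos":[0,0.05,0],"yaw":0},{"delta_pos":[0,0.1,0],"yaw":0},{"delta_pos":[0,0.16,0],"yaw":0},{"delta_pos":[0,0.22,0],"yaw":0},{"delta_pos":[0,0.28,0],"yaw":0},{"delta_pos":[0,0.34,0],"yaw":0},{"delta_pos":[0,0.4,0],"yaw":0},{"delta_pos":[0,0.44,0],"yaw":0},{"delta_pos":[0,0.46,0],"yaw":0},{"delta_pos":[0,0.48,0],"yaw":0}]';  python3 - <<'E'
from h import *
go(489,-17.6,124,4.6)
im,d,W=snap('wrist')
P=W.reshape(-1,3); P=P[np.isfinite(P).all(1)]
f=P[(P[:,2]>66)&(P[:,2]<86)&(P[:,0]>635)&(P[:,0]<700)&(abs(P[:,1])<170)]
c=np.polyfit(f[:,1],f[:,0],1)
for _ in range(6):
    r=f[:,0]-np.polyval(c,f[:,1]); f=f[abs(r)<4]; c=np.polyfit(f[:,1],f[:,0],1)
s=robot.sense()['ee_pos']; t=-np.arctan(c[0])
print('rail',c[1],np.degrees(t),len(f),np.ptp(f[:,1]),'edge-rail gap',(c[1]+c[0]*s[1]-s[0])*np.cos(t)-23.9)
E
```

```text
time_s: 10.07
ee_pos: [571.4, -10.3, 125.3]
tcp_rot: [-2.127, -2.312, 0.0]
ft_force: [-1.4, 0.1, -1.8]
opening: 20.8
pos [571.4 -10.3 125.3] toolY 4.77 delta [-0.011 -2.068  0.032] yaw 0.034 F [-1.41  0.11 -1.78] t 10.0667 op 20.8
rail 645.6860013055676 3.708516417159083 1759 238.03425823079837 edge-rail gap 50.77299913637503
```

```bash
python3 -m crank '[{"delta_pos":[0,0.02,0],"yaw":0},{"delta_pos":[0,0.04,0],"yaw":0},{"delta_pos":[0,0.06,0],"yaw":0},{"delta_pos":[0,0.06,0],"yaw":0}]'
```

```text
time_s: 10.45
ee_pos: [573.9, -10.1, 125.3]
tcp_rot: [2.127, 2.312, 0.0]
ft_force: [-0.8, 0.4, -3.1]
opening: 20.8
```

```bash
python3 -m crank '[{"delta_pos":[0,0.01,0],"yaw":0},{"delta_pos":[0,0.02,0],"yaw":0},{"delta_pos":[0,0.03,0],"yaw":0},{"delta_pos":[0,0.03,0],"yaw":0}]'
```

```text
time_s: 10.78
ee_pos: [575.0, -10.0, 125.3]
tcp_rot: [2.127, 2.312, 0.0]
ft_force: [-0.6, 0.0, -2.8]
opening: 20.7
```

```bash
python3 -m crank '[{"delta_pos":[0,0.01,0],"yaw":0},{"delta_pos":[0,0.02,0],"yaw":0},{"delta_pos":[0,0.03,0],"yaw":0},{"delta_pos":[0,0.03,0],"yaw":0}]'; python3 -c "
from h import *
go(489,-17.6,124,4.6); snap('top','top3.png'); i=cv2.imread('pics/top3.png')[100:190,220:420]; cv2.imwrite('pics/top3c.png',cv2.resize(i,None,fx=4,fy=4,interpolation=cv2.INTER_CUBIC))"
```

```text
time_s: 11.12
ee_pos: [576.1, -9.8, 125.3]
tcp_rot: [-2.127, -2.312, 0.0]
ft_force: [-1.4, -0.0, -2.8]
opening: 21.0
pos [576.1  -9.8 125.3] toolY 4.77 delta [-0.012 -2.187  0.032] yaw 0.034 F [-1.42 -0.01 -2.8 ] t 11.1167 op 21.0
```

View pics/top3c.png

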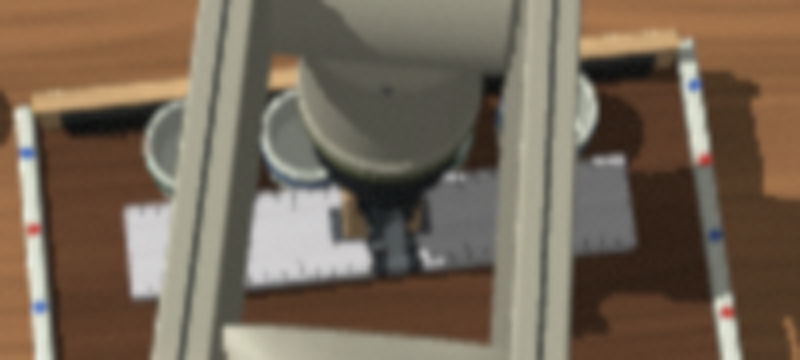

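The top crop shows the row at (180,145) to (570,110), sitting evenly between strip and rail and nearly home. I'll continue in sub-millimetre steps.

```bash
python3 -m crank '[{"delta_pos":[0,0.01,0],"yaw":0},{"delta_pos":[0,0.02,0],"yaw":0},{"delta_pos":[0,0.02,0],"yaw":0}]'; python3 -c "
from h import *
print(robot.sense()['moment'])"
```

```text
time_s: 11.42
ee_pos: [576.3, -9.9, 125.3]
tcp_rot: [-2.126, -2.311, 0.002]
ft_force: [-6.2, 0.4, 0.3]
opening: 20.4
[-0.09104827  1.1334107  -0.00781927]
```

```bash
python3 -m crank '[{"delta_pos":[0,0.01,0],"yaw":0},{"delta_pos":[0,0.02,0],"yaw":0},{"delta_pos":[0,0.02,0],"yaw":0}]'; python3 -c "
from h import *
print(robot.sense()['moment'])"
```

```text
time_s: 11.67
ee_pos: [576.5, -9.8, 125.3]
tcp_rot: [-2.126, -2.31, 0.003]
ft_force: [-8.3, -0.8, 3.6]
opening: 20.7
[-0.13299454  1.84009786 -0.04663398]
```

```bash
python3 -m crank '[{"delta_pos":[0,0.01,0],"yaw":0},{"delta_pos":[0,0.015,0],"yaw":0},{"delta_pos":[0,0.015,0],"yaw":0}]'; python3 -c "
from h import *
print(robot.sense()['moment'])"
```

```text
time_s: 11.92
ee_pos: [576.6, -9.8, 125.2]
tcp_rot: [-2.125, -2.31, 0.005]
ft_force: [-12.0, -0.4, 4.4]
opening: 20.7
[-0.18529789  2.26349293 -0.03751688]
```

Contact is clean: about 11 N, with almost no yaw moment, so the row is evenly loaded. Holding.

```bash
python3 -m crank '[{"delta_pos":[0,0,0],"yaw":0},{"delta_pos":[0,0,0],"yaw":0},{"delta_pos":[0,0,0],"yaw":0},{"delta_pos":[0,0,0],"yaw":0}]'; python3 -m crank '[{"delta_pos":[0,0,0],"yaw":0},{"delta_pos":[0,0,0],"yaw":0},{"delta_pos":[0,0,0],"yaw":0}]';python3 -c "
from h import *
snap('wrist','w4.png')"
```

```text
time_s: 12.25
ee_pos: [576.6, -9.8, 125.2]
tcp_rot: [-2.125, -2.31, 0.005]
ft_force: [-11.4, -0.6, 4.8]
opening: 21.0
time_s: 12.5
ee_pos: [576.5, -9.8, 125.2]
tcp_rot: [-2.125, -2.31, 0.005]
ft_force: [-11.3, 0.3, 4.1]
opening: 21.1
```

View pics/w4.png

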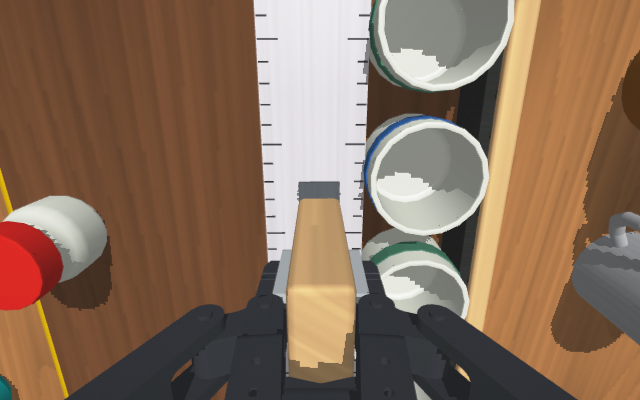

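The cups at (440,40), (428,175) and (415,285) lie between strip and rail, all upright. Backing off gently.

```bash
python3 -m crank '[{"delta_pos":[0,-0.01,0],"yaw":0},{"delta_pos":[0,-0.02,0],"yaw":0},{"delta_pos":[0,-0.03,0],"yaw":0},{"delta_pos":[0,-0.04,0],"yaw":0},{"delta_pos":[0,-0.05,0],"yaw":0},{"delta_pos":[0,-0.07,0],"yaw":0},{"delta_pos":[0,-0.1,0],"yaw":0},{"delta_pos":[0,-0.2,0],"yaw":0},{"delta_pos":[0,-0.4,0],"yaw":0},{"delta_pos":[0,-0.7,0],"yaw":0},{"delta_pos":[0,-1,0],"yaw":0},{"delta_pos":[0,-1.3,0],"yaw":0},{"delta_pos":[0,-1.6,0],"yaw":0},{"delta_pos":[0,-1.8,0],"yaw":0},{"delta_pos":[0,-1.8,0],"yaw":0},{"delta_pos":[0,-1.8,0],"yaw":0}]';python3 - <<'E'
from h import *
go(489,-17.6,222,4.6)
im,d,W=snap('wrist','w5.png')
P=W.reshape(-1,3); P=P[np.isfinite(P).all(1)]
f=P[(P[:,2]>66)&(P[:,2]<88)&(P[:,0]>635)&(P[:,0]<700)&(abs(P[:,1])<190)]
t=np.radians(4.6); q=P[:,:2]@rot(t); x0=(np.array([655.8,0])@rot(t))[0]
xr=q[:,0]-x0; m=(P[:,2]>80)&(P[:,2]<105)&(xr>-75)&(xr<-25)
for a in np.arange(-150,-150+320,10)-50:
    k=m&(abs(q[:,1]-a)<5)
    if k.sum()>20: print(int(a+50),round(np.percentile(xr[k],2),1),k.sum())
E
```

```text
time_s: 13.88
ee_pos: [506.6, -15.7, 125.6]
tcp_rot: [2.127, 2.311, 0.001]
ft_force: [1.0, -0.9, -2.7]
opening: 20.7
pos [506.6 -15.7 125.6] toolY 4.76 delta [-0.01  -0.439 -2.411] yaw 0.032 F [ 1.05 -0.88 -2.69] t 13.8833 op 20.7
-110 -56.3 45
-90 -35.4 21
-80 -34.4 282
-60 -43.9 609
-50 -55.9 148
-40 -57.1 342
-30 -56.5 498
-20 -52.8 757
-10 -43.6 879
10 -52.0 449
20 -56.5 362
30 -57.4 487
40 -56.5 593
50 -52.7 728
60 -43.0 454
70 -43.5 318
80 -53.3 721
90 -56.9 729
100 -57.9 705
110 -56.8 299
```

View pics/w5.png

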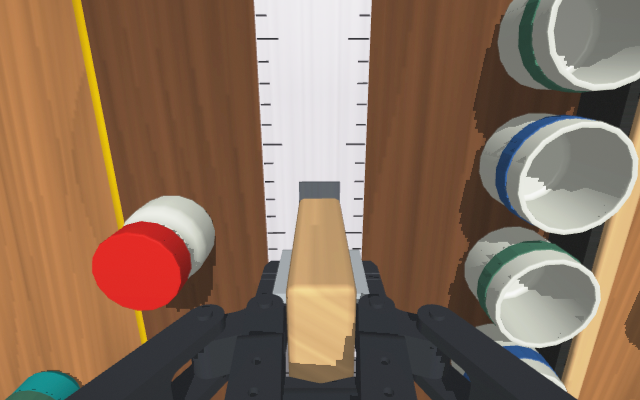

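The freed row is upright at (580,45), (575,175), (545,290) and (525,360). The cup fronts measure -56 to -58 mm from the rail, where 56 is ideal. Now lift and return.

```bash
python3 -m crank '[{"delta_pos":[0,-0.1,-0.2],"yaw":0},{"delta_pos":[0,-0.2,-0.7],"yaw":0},{"delta_pos":[0,-0.2,-1.3],"yaw":0},{"delta_pos":[0,-0.2,-1.9],"yaw":0},{"delta_pos":[0,-0.2,-2.3],"yaw":0},{"delta_pos":[0,-0.2,-2.4],"yaw":0},{"delta_pos":[0,-0.2,-2.4],"yaw":0}]';python3 -c "
from h import *
go(437.8,-369.7,222,-82.73)"
```

```text
time_s: 14.52
ee_pos: [499.9, -16.5, 223.3]
tcp_rot: [2.125, 2.31, 0.003]
ft_force: [-0.1, -0.5, -2.5]
opening: 21.1
pos [499.9 -16.5 223.3] toolY 4.78 delta [-8.67  -2.281  0.032] yaw 17.501 F [-0.1  -0.46 -2.54] t 14.5167 op 21.1
```

```bash
python3 -m crank '[{"delta_pos":[-0.2,-0.05,0],"yaw":0.4},{"delta_pos":[-0.7,-0.2,0],"yaw":1.4},{"delta_pos":[-1.3,-0.35,0],"yaw":2.6},{"delta_pos":[-2,-0.55,0],"yaw":4},{"delta_pos":[-2.7,-0.7,0],"yaw":5.4},{"delta_pos":[-3.4,-0.9,0],"yaw":6.8},{"delta_pos":[-4.1,-1.1,0],"yaw":8.2},{"delta_pos":[-4.8,-1.3,0],"yaw":9.6},{"delta_pos":[-5.5,-1.5,0],"yaw":11},{"delta_pos":[-6.2,-1.65,0],"yaw":12.4},{"delta_pos":[-6.9,-1.85,0],"yaw":13.8},{"delta_pos":[-7.6,-2,0],"yaw":15.2},{"delta_pos":[-8.2,-2.15,0],"yaw":16.4},{"delta_pos":[-8.5,-2.25,0],"yaw":17.1},{"delta_pos":[-8.67,-2.28,0],"yaw":17.5},{"delta_pos":[-8.67,-2.28,0],"yaw":17.5},{"delta_pos":[-8.67,-2.28,0],"yaw":17.5},{"delta_pos":[-8.67,-2.28,0],"yaw":17.5}]';python3 -c "
from h import *
go(437.8,-369.7,52.5,-82.73)"
```

```text
time_s: 16.02
ee_pos: [436.1, -368.8, 220.0]
tcp_rot: [-3.133, -0.2, 0.002]
ft_force: [-0.4, 0.4, -2.8]
opening: 20.7
pos [ 436.1 -368.8  220. ] toolY -82.68 delta [0.045 0.036 4.188] yaw 0.01 F [-0.45  0.36 -2.83] t 16.0167 op 20.7
```

```bash
python3 -m crank '[{"delta_pos":[0,0,0.3],"yaw":0},{"delta_pos":[0,0,0.9],"yaw":0},{"delta_pos":[0,0,1.6],"yaw":0},{"delta_pos":[0,0,2.3],"yaw":0},{"delta_pos":[0,0,3],"yaw":0},{"delta_pos":[0,0,3.5],"yaw":0},{"delta_pos":[0,0,3.8],"yaw":0},{"delta_pos":[0,0,4],"yaw":0},{"delta_pos":[0,0,4.1],"yaw":0},{"delta_pos":[0,0,4.12],"yaw":0},{"delta_pos":[0,0,4.12],"yaw":0}]';python3 -c "
from h import *
go(437.8,-369.7,51.8,-82.73)"
```

```text
time_s: 16.93
ee_pos: [437.2, -370.1, 57.6]
tcp_rot: [3.134, 0.2, 0.002]
ft_force: [-0.4, 0.2, -2.2]
opening: 20.8
pos [ 437.2 -370.1   57.6] toolY -82.71 delta [ 0.015 -0.007  0.145] yaw 0.003 F [-0.39  0.18 -2.19] t 16.9333 op 20.8
```

```bash
python3 -m crank '[{"delta_pos":[0,0,0.04],"yaw":0},{"delta_pos":[0,0,0.08],"yaw":0},{"delta_pos":[0,0,0.11],"yaw":0},{"delta_pos":[0,0,0.13],"yaw":0},{"delta_pos":[0,0,0.13],"yaw":0},{"delta_pos":[0,0,0.13],"yaw":0}]'
```

```text
time_s: 17.43
ee_pos: [436.8, -369.8, 51.9]
tcp_rot: [3.135, 0.199, 0.001]
ft_force: [-1.2, 0.8, 2.7]
opening: 20.8
```

Touchdown is at the original height, with a 5 N unloading. Release and rise.

```bash
python3 -m crank '[{"delta_pos":[0,0,0],"yaw":0},{"delta_pos":[0,0,0],"yaw":0},{"delta_pos":[0,0,0],"yaw":0},{"delta_pos":[0,0,0],"yaw":0},{"delta_pos":[0,0,0],"yaw":0},{"delta_pos":[0,0,0],"yaw":0},{"delta_pos":[0,0,0],"yaw":0},{"delta_pos":[0,0,0],"yaw":0},{"delta_pos":[0,0,-0.3],"yaw":0},{"delta_pos":[0,0,-0.8],"yaw":0},{"delta_pos":[0,0,-1.5],"yaw":0},{"delta_pos":[0,0,-2.3],"yaw":0},{"delta_pos":[0,0,-3.1],"yaw":0},{"delta_pos":[0,0,-3.7],"yaw":0},{"delta_pos":[0,0,-4],"yaw":0},{"delta_pos":[0,0,-4],"yaw":0},{"delta_pos":[0,0,-4],"yaw":0}]' 0; python3 - <<'E'
from h import *
from scipy.optimize import least_squares
im,d,W=snap('top','top4.png'); 
P=W[145:280,425:490].reshape(-1,3);P=P[np.isfinite(P).all(1)]
im,d,Ww=snap('wrist'); Q=Ww.reshape(-1,3);Q=Q[np.isfinite(Q).all(1)];Q=Q[(abs(Q[:,0]-438)<170)&(abs(Q[:,1]+366)<70)]
for n,q in(('strip',Q[abs(Q[:,2]-14)<6]),('handle',Q[(Q[:,2]>98)&(Q[:,2]<110)])): print(n,cv2.minAreaRect(q[:,:2].astype(np.float32)),q[:,2].mean())
D=W[100:240,222:400].reshape(-1,3); D=D[np.isfinite(D).all(1)]
t=np.radians(4.6); q=D[:,:2]@rot(t); xr=q[:,0]-(np.array([655.8,0])@rot(t))[0]; yr=q[:,1]+50
for y in(103,34,-35,-107):
    m=(D[:,2]>100)&(abs(yr-y)<36)&(xr<-2)&(xr>-90); h=np.c_[xr,yr][m]
    o=least_squares(lambda a:np.hypot(*(h-a).T)-26,[-28,y],loss='soft_l1').x; print('cup',o.round(1),m.sum(),round(np.median(D[m,2]),1))
cv2.imwrite('pics/top4c.png',cv2.resize(im[95:295,180:500],None,fx=2.5,fy=2.5))
E
```

```text
time_s: 18.85
ee_pos: [436.7, -369.6, 211.4]
tcp_rot: [3.135, 0.199, 0.001]
ft_force: [0.8, 1.1, -1.2]
opening: 85.6
strip ((435.716552734375, -367.10882568359375), (296.804931640625, 54.19053268432617), 7.351355075836182) 13.35802322859044
handle ((438.5113220214844, -369.5924072265625), (43.477481842041016, 21.84115219116211), 8.110126495361328) 102.88334905334386
cup [-29.9  97.6] 153 108.9
cup [-29.7  29.4] 145 109.0
cup [-29.3 -39.5] 148 108.9
cup [ -29.1 -112.4] 151 108.8
```

View pics/top4c.png

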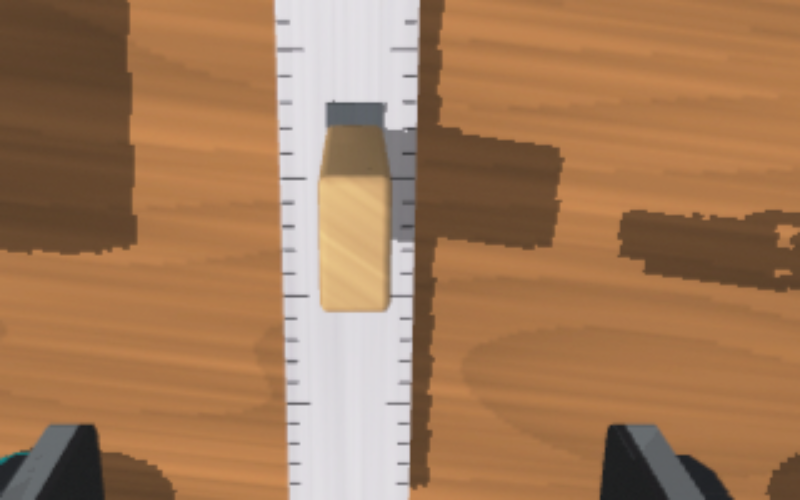

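The crop is from the wrist camera, not the top one: it shows the strip lying flat with its handle at (355,215) and the open fingers clear of it. The cup row is straight to within 1 mm. Handing in.

```bash
python3 -c "
from h import *
print(ticket.sign_off(), robot.sense()['time_s'])"
```

```text
the job is handed in; nothing more can be done
the job is handed in; nothing more can be done
```

I carried out the whole task and handed it in at about 19 s. No verdict was reported.

- **Push and press:** I gripped the straightedge by its handle and slid the four cups back to the rail. I pressed the row with about 11–12 N by the wrist sensor for just over half a second, with almost no yaw moment. I then backed off gently.
- **Straightedge:** it is back on the table within about 3 mm of where it started, with its top at the same height as before. The fingers are open and clear of it.
- **Cups:** in the last check all four stood at rim height, with centres 29.1 to 29.9 mm in front of the rail, in line to within 1 mm. That is inside the 30.5 mm limit but not by much: camera calibration and depth noise are about 2 mm, so the clean force contact is the better evidence that they are home.

- **Disagreements:** my estimates of the rail angle ranged from 4.2° to 4.8°. A later fit with the cups in view gave 3.7°, and I ignored it as spoiled by the cups.
- **Not checked:** I didn't re-measure the sugar jar or the other things standing about at the end. The jar looked undisturbed in the pictures, and I planned the moves to clear everything.

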